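# Load a water pipe into the drilling fixture

### The arm

A 7-joint arm with a two-finger parallel gripper is mounted at the origin on the work surface. World frame = base frame: x ahead of the robot, y to its left, z up, the work surface at z = 0. Lengths are in m, angles in rad, forces in N, time in s.
With the tool pointing down it reaches from about 0.4 to 0.85 m from the base axis. Payload 4.5 kg.
Tool frame: the origin (TCP) lies on the centre line of the jaws, within the pads' length; the fingertips stand r.tcp_to_tips ahead of it and the grasp point (between the pads) lies 11 mm behind it (r.tcp_to_tips is the distance from the TCP to the fingertips, in m); y points along the fingers, x is the direction in which the jaws open and shut, and the axes are right-handed (so a half turn about y gives the same grasp; the last joint's range is limited). The gripper opens to 88 mm and grips with 3 to 60 N. Pads are 18 mm wide; open, the fingers measure 123 mm over their backs; the gripper's body (75 mm by 187 mm) begins 45 mm behind the grasp point.
Start: joints at [1.234, 0.689, -0.195, 1.565, 0.157, 0.902, -0.215], TCP at [0.227, -0.583, 0.247] pointing down, gripper open.
Joint ranges: [-3.01, 3.01], [-0.46, 2.08], [-1.47, 1.51], [0.13, 2.56], [-1, 4.14], [0.04, 2.09], [-2.66, 2.66]. Speed limits (rad/s): [2.57, 2.57, 3.14, 3.14, 3.14, 3.14, 3.14].

### API

Orientations are given as a unit quaternion [x, y, z, w].
In Python, from plant import r gives the robot as it stands. The module is installed in compiled form; this text tells all that it offers.
- The arm moves only by the shell command python3 -m inch 'ROWS' [OPENING] [FORCE]. ROWS is text: rows parted by semicolons, each of 4 numbers parted by spaces: the shift along the tool's x, y, z in mm, then the turn about the tool's y in degrees. In form: x y z spin; .... A call has 1 to 10 rows; each row is the pose to reach, as a shift and turn from the pose commanded when the call began, along the tool's axes at that moment; what a row does not reach only later rows make up. A row lasts 1/10 s, in which the tool goes at most 50 mm and 8.59 degrees, less where a joint would pass 70% of its speed; a pose out of reach is approached as far as the arm can. A call with a gripper value outside its range is refused whole. OPENING is the gripper command: -1 is shut, 1 is fully open, values between are in proportion, set as the call begins (- or left out, the last holds). The fingers move at their own pace and stop on an object; FORCE is the grip in N (left out, the last holds). Time passes only in rows, so rows that repeat a pose let the fingers close. It gives the time, the measured TCP pose, the force and the opening at its end, in the units of the state.
- r.get_state(): the state, without advancing time (a new reading comes with each control period).
- r.snapshot(name): name is "side" or "top"; returns a dict with "frame" (480x640x3 uint8, red, green, blue), "intrinsics" (3x3 intrinsics, pixels), "dist_coeffs" ([k1, k2, p1, p2, k3] as OpenCV has them; the pictures are not rectified), "R" (3x3) and "t" (3): a world point X has camera coordinates R X + t. Camera axes: x right, y down, z forward; pixel columns grow to the right and rows downward; lengths in m; the calibration is good to about 2 mm. A picture is of the moment at which its call begins. There is no depth.
- r.finish_job(): hands the job in, once; it reports no verdict.
Trained networks look in the newest picture that a camera, given by its name, has taken for a name from the list of things; names that differ only in an ending like _2 or _b are one class to them, and where a whole thing is asked for, a point or a joint stands for the part that bears it (a point fixed in the world has none). Each returns a list of dicts, best first, with "p" (0 to 1); they miss things now and then, are a little off and sometimes report something else, mostly with a low value. They report only what shows in the picture. A call takes as long as a camera call. They do not tell look-alikes from the thing itself.
- r.trace(camera, name): "region" (480x640 bool, what is visible of it) and "centre" ([row, column] in pixels, amid what is visible of it).
- r.tip_of(camera, name): "centre" ([row, column] in pixels: a listed point, or the origin of a listed thing).
The state is a dict: "clock": time; "q": joint angles; "qd": joint speeds; "joint_torque": joint torques, N m; "tool_pos": TCP position; "eef_rot": TCP orientation; "contact_force": force on the tool from outside, world axes, zero at the start; "moment": the same for the moment, N m; "opening": opening from 0.0 (shut) to 1.0 (fully open).
Only numpy, scipy, OpenCV 4.12 (cv2) and the standard library are available. Lean on these libraries where they do the work, as an engineer would, in place of code of your own. Each camera call takes 0.05 s, during which the arm holds its last target.

### The job

Roll the blue pipe along the loading rails, without lifting it off them, until it drops into both V-blocks, then slide it along the V-blocks until its end is hard against the yellow end stop and it lies level. With the pipe home, shut the toggle clamp by pushing its red handle fully over, so that the rubber pad holds the pipe down for drilling. Handle the pipe gently, and leave the drill, the bottle and the jar where they stand.

Things in the scene. Friction and masses are not known exactly. Their poses are not given: they have to be found in the camera images.
- jig: Level drilling fixture fixed to the bench: grey base plate 280 x 360 x 10 mm carrying rails, V-blocks, stop and clamp. Origin at bench height under the V-blocks' centre line, midway between them. x: along the V-blocks, towards the end stop; y: the way a pipe rolls off the rails into the V-blocks; z up. All positions below are mm in this frame, from this origin.
- seat (a point): Point at (0, 0, 71.6): where the middle of the V-blocks' seat holds a pipe's axis (axis along x). Two steel V-blocks at x = -60 and +60, each 28 wide in x; 120-degree V notches along x, 58 wide at the rim (y -29 to 29), rim at z = 45, bottom at z = 28. With its end on the stop the pipe's centre is at (8, 0, 71.6).
- rail_end (a point): Point at (0, -192, 45), midway between the outer ends of the two level loading rails. Rails centred at x = -60 and +60, each 24 wide, top z = 45, from y = -192 to the V rims at y = -29; a yellow upturn (y -200 to -192, up to z = 60) closes the outer end. A pipe on the rails has its axis at z = 82.5.
- stop_face (a point): Point at (108, 0, 71.6) on the working face of the yellow end stop, an upright plate facing -x, y -28 to 28, top at z = 95.
- tube: Blue pipe, white stripes, closed flat black ends, diameter 75, length 200 mm, 0.3 to 0.65 kg. Origin mid-axis; its x is the pipe's axis, within 0.12 rad of the fixture's x. Lies across both rails, 10 to 50 mm short of the stop; rolls under a light push and drops 11 mm into the Vs by itself once its axis is past y = -29. In the Vs it slides along x under 2 to 6 N.
- clamp_handle (a joint): Red toggle clamp handle, rad. 0 = open, as at the start: leaning back 0.72 rad from upright, to +y. 1.154 = fully shut at a hard end: 0.43 rad past upright, to -y; it locks over centre in the last 0.05 rad. Hinge axis parallel to x through y = 96, z = 115. Pushing its back (+y side) towards -y shuts it under 2 to 8 N and swings the arm over. It stays open or shut by itself.
- handle_tip (a point): Point on the handle's axis, 90 mm from its hinge; the red grip is 18 mm thick over the outer 50 mm and its round end reaches 9 mm past this point. Behind the handle (+y) is free space; its foot is a riser, x -30 to 30, y 60 to 130, top z = 92, with hinge plates up to z = 134.
- clamp_arm: Steel clamp arm with a 20 mm black rubber pad, driven only by the handle. Origin on its hinge at (0, 85, 122). Open it stands up leaning back, up to z = 225, with nothing nearer the rails than y = 45; shut it lies level to -y with the pad pressing on top of the seated pipe at (0, 0, 109), its bolt head up to z = 150.
- drill: Cordless drill, black and green, standing upright on its battery, 225 mm long, 75 wide, 205 high; loose bystander. Origin at the centre of its underside, chuck towards its +x.
- bottle: Green glass bottle, 68 mm diameter, 200 mm high, standing; loose bystander. Origin at the centre of its underside.
- jar: Amber jar with a white lid, 76 mm diameter, 95 mm high, standing; loose bystander. Origin at the centre of its underside.
Things that resemble listed ones, but are neither listed nor needed, are in the scene too. Of the things like the tube, leave any that is brown; of the rest the larger one is meant.

How it is judged:
By the outcome, as a careful person would: the job done as asked, in the order asked, and still so for the second after the job is handed in, with the robot touching nothing.
It also fails if it takes over 64 s, if anything falls off the work surface, if the arm or the gripper's body presses on something with over 40 N, if the wrist force passes 120 N, or if a joint passes its speed limit or range.

## Working session

There is one attempt and no reset: what is moved stays moved. The work goes in short steps, Python scripts to look and compute and a shell command to move; the robot and the scene stay as the last step left them, time stands still between calls to the robot, and variables do not carry over. Pictures are saved under pics/ and viewed, and the job is handed in when it is done.

```bash
mkdir -p pics
python3 - <<'E'
from plant import r
import cv2
s=r.get_state()
print({k:(v if not hasattr(v,'__len__') else [round(float(x),3) for x in v]) for k,v in s.items()}, r.tcp_to_tips)
for c in("side","top"):
    d=r.snapshot(c); cv2.imwrite(f"pics/{c}0.png",d["frame"][:,:,::-1])
    print(c,d["intrinsics"],d["dist_coeffs"],d["R"],d["t"], -d["R"].T@d["t"])
E
```

```text
{'clock': 0.0, 'q': [1.234, 0.69, -0.195, 1.566, 0.157, 0.902, -0.215], 'qd': [-0.0, -0.001, 0.001, 0.001, 0.001, 0.0, -0.001], 'joint_torque': [-0.0, -52.755, -1.266, -15.342, -0.053, 0.007, 0.0], 'tool_pos': [0.226, -0.582, 0.246], 'eef_rot': [-0.583, 0.4, -0.399, 0.584], 'contact_force': [-0.685, 0.058, -0.447], 'moment': [-0.049, 0.012, -0.033], 'opening': 0.9957714465919212} 0.008
side [[578.93802475   0.         323.5791097 ]
 [  0.         578.93802475 233.94106416]
 [  0.           0.           1.        ]] [-0.04555463  0.          0.          0.          0.        ] [[-0.87186059 -0.48962535 -0.01123075]
 [-0.33656296  0.6156508  -0.71253033]
 [ 0.35578713 -0.61744726 -0.70155143]] [0.42232317 0.23894415 1.3722131 ] [-0.03958908  0.90694319  1.13767602]
top [[579.27965371   0.         313.59584904]
 [  0.         579.27965371 244.13706077]
 [  0.           0.           1.        ]] [-0.07748408  0.          0.          0.          0.        ] [[-0.0276184  -0.99950528 -0.01504724]
 [-0.98162613  0.02996138 -0.18844747]
 [ 0.18880507  0.00956615 -0.98196799]] [0.04916804 0.47591699 1.35062137] [0.21352632 0.02196434 1.41669215]
```

View pics/side0.png

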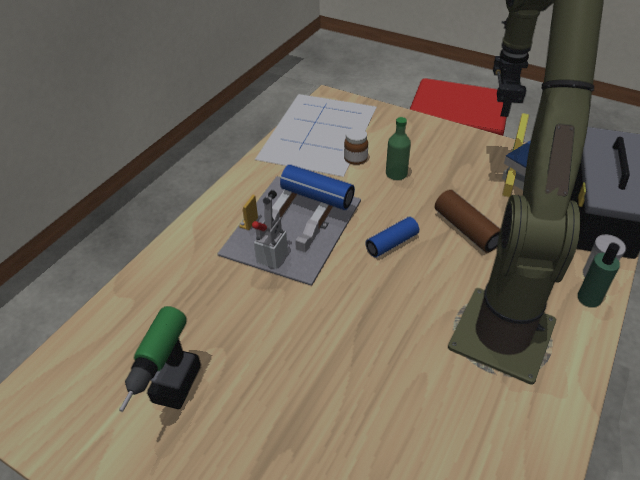

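View pics/top0.png

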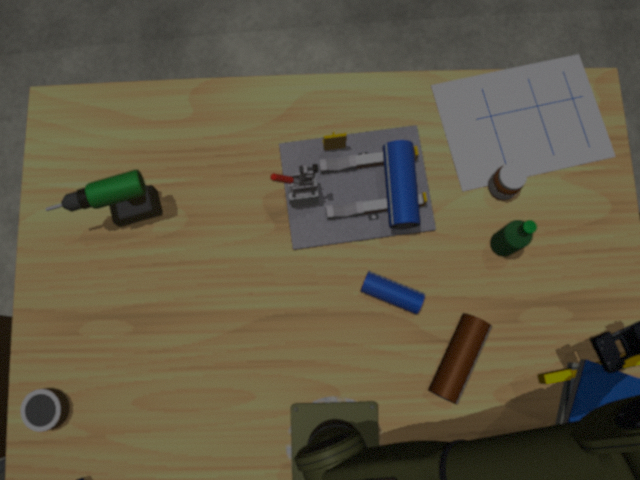

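The candidates for the pipe are the large blue one on the rails (top 401,183; side 318,186), the small blue one (393,292; side 392,236) and the brown one (460,357; side 468,220). I choose the large blue one on the rails. Next I'll measure.

```bash
cat > h.py <<'E'
from plant import r
import cv2, numpy as np
from scipy.optimize import least_squares
from scipy.spatial.transform import Rotation as Ro
cams={}
def snap(c,fn=None):
    d=r.snapshot(c); cams[c]=d
    if fn: cv2.imwrite(f"pics/{fn}.png",d["frame"][:,:,::-1])
    return d
def proj(c,X):
    d=cams[c]; X=np.atleast_2d(np.asarray(X,float))
    p,_=cv2.projectPoints(X,cv2.Rodrigues(d["R"])[0],d["t"],d["intrinsics"],d["dist_coeffs"])
    return p[:,0]
def ray(c,rc):
    d=cams[c]
    u=cv2.undistortPoints(np.array([[[rc[1],rc[0]]]],float),d["intrinsics"],d["dist_coeffs"])[0,0]
    return -d["R"].T@d["t"], d["R"].T@np.array([u[0],u[1],1.])
def onz(c,rc,z):
    o,v=ray(c,rc); return o+v*(z-o[2])/v[2]
def jig2w(J,P):
    P=np.atleast_2d(np.asarray(P,float))/1000
    c,s=np.cos(J[2]),np.sin(J[2])
    return np.c_[J[0]+c*P[:,0]-s*P[:,1],J[1]+s*P[:,0]+c*P[:,1],P[:,2]]
def w2jig(J,X):
    X=np.atleast_2d(np.asarray(X,float)); c,s=np.cos(J[2]),np.sin(J[2])
    a=X[:,0]-J[0];b=X[:,1]-J[1]
    return 1000*np.c_[c*a+s*b,-s*a+c*b,X[:,2]]
def handle(q): # handle tip in jig mm
    a=0.72-q
    return [0,96+90*np.sin(a),115+90*np.cos(a)]
E
python3 - <<'E'
from h import *
obs=[]
P={'seat':[0,0,71.6],'rail_end':[0,-192,45],'stop_face':[108,0,71.6],'handle_tip':handle(0),'clamp_arm':[0,85,122],'jig':[0,0,0]}
for c in("side","top"):
    snap(c)
    for n in list(P)+['tube','drill','bottle','jar']:
        L=r.tip_of(c,n)
        print(c,n,[(round(float(l["p"]),2),np.round(l["centre"],1).tolist()) for l in L[:3]])
        if n in P and L: obs.append((c,P[n],L[0]["centre"][::-1],n))
def f(J): return np.concatenate([proj(c,jig2w(J,p))[0]-np.array(u) for c,p,u,n in obs])
s=least_squares(f,[.58,0,0],loss='soft_l1',f_scale=2)
print(s.x); R=f(s.x).reshape(-1,2)
for o,e in zip(obs,R): print(o[0],o[3],np.round(e,1))
np.save('J.npy',s.x)
d=cams
for c in d:
    im=d[c]["frame"][:,:,::-1].copy()
    J=s.x
    pts=[]
    for x in(-60,60):
        for dx in(-12,12): pts+= [[x+dx,-192,45],[x+dx,-29,45]]
    pts+=[[108,-28,95],[108,28,95],handle(0),[0,96,115]]
    for u in proj(c,jig2w(J,pts)): cv2.circle(im,tuple(int(round(v)) for v in u),1,(0,0,255),-1)
    t=proj(c,jig2w(J,[0,-50,50]))[0].astype(int)
    x0,y0=t[0]-100,t[1]-75
    cv2.imwrite(f"pics/fit_{c}.png",cv2.resize(im[y0:y0+150,x0:x0+200],None,fx=4,fy=4,interpolation=cv2.INTER_CUBIC))
E
```

```text
side seat [(0.78, [213.5, 287.3]), (0.63, [382.1, 177.2])]
side rail_end []
side stop_face [(0.74, [208.0, 251.9])]
side handle_tip [(0.44, [222.9, 260.3])]
side clamp_arm [(0.63, [221.8, 268.9])]
side jig [(0.57, [238.7, 289.4])]
side tube [(0.89, [186.3, 319.9]), (0.89, [238.5, 392.8]), (0.77, [220.2, 464.7])]
side drill [(0.95, [383.6, 177.3])]
side bottle [(0.78, [173.8, 398.5])]
side jar [(0.61, [158.4, 354.9])]
top seat [(0.92, [180.6, 341.1])]
top rail_end [(0.77, [174.1, 418.0])]
top stop_face [(0.64, [140.8, 334.3])]
top handle_tip [(0.47, [179.2, 273.8]), (0.32, [243.8, 501.0])]
top clamp_arm [(0.5, [180.2, 304.1])]
top jig [(0.65, [191.8, 337.4])]
top tube [(0.92, [186.3, 401.0]), (0.82, [356.5, 459.9]), (0.61, [292.5, 394.0])]
top drill [(0.73, [208.8, 137.0])]
top bottle [(0.67, [244.4, 497.2]), (0.59, [141.7, 334.0])]
top jar [(0.92, [187.0, 500.5])]
[ 0.62092757 -0.03672778  0.12530759]
side seat [-1.4  4.3]
side stop_face [-1.5  0. ]
side handle_tip [-4.2  2.1]
side clamp_arm [1.9 2.7]
side jig [-2.  -2.1]
top seat [0.5 2.2]
top rail_end [-0.1  0.2]
top stop_face [0.2 0.2]
top handle_tip [ 0.4 -0.5]
top clamp_arm [2.1 1.7]
top jig [ 3.3 -0.8]
```

View pics/fit_top.png

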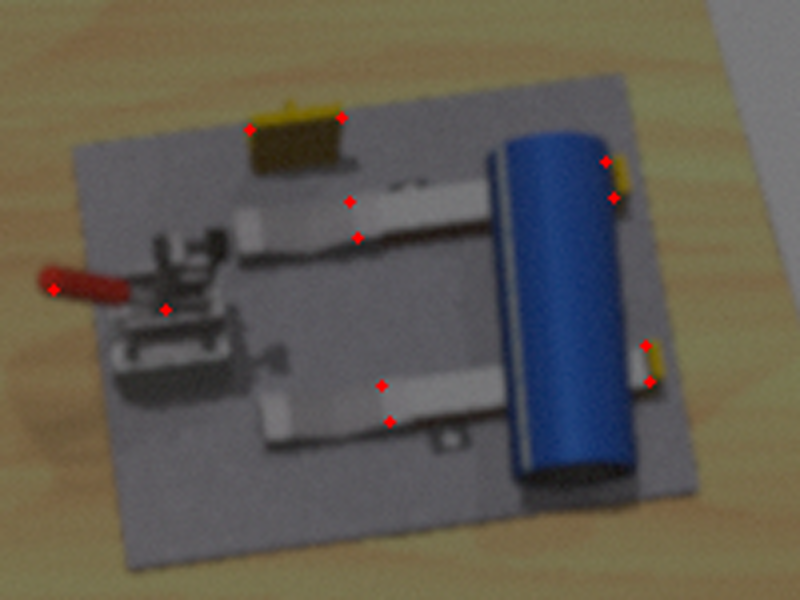

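View pics/fit_side.png

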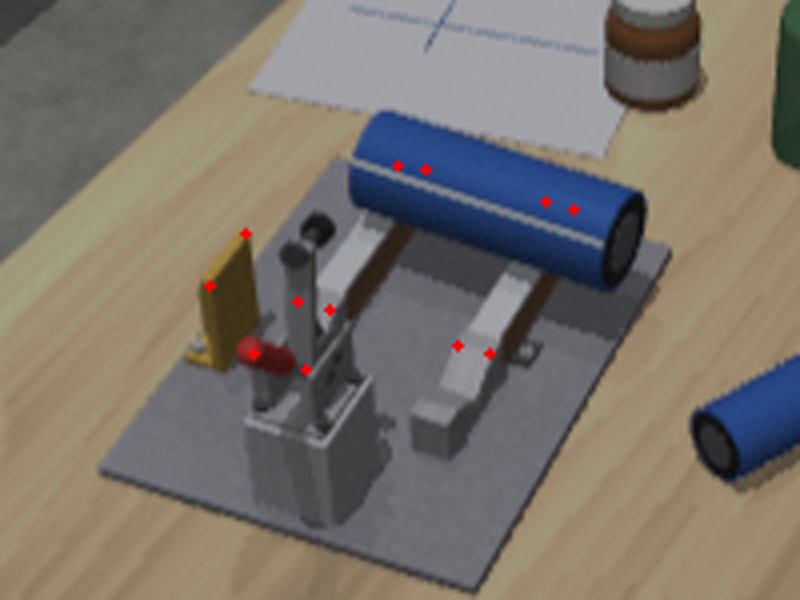

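Run:
```python
import cv2
for c,(x0,y0,w,h) in {'top':(275,120,165,130),'side':(215,155,155,130)}.items():
    im=cv2.imread(f'pics/{c}0.png')[y0:y0+h,x0:x0+w]
    im=cv2.convertScaleAbs(cv2.resize(im,(800,int(h*800/w)),interpolation=cv2.INTER_CUBIC)[:600],alpha=1.7 if c=='top' else 1.3)
    for k in range(0,w,20): cv2.putText(im,str(x0+k),(int(k*800/w),10),0,.35,(0,255,255),1)
    for k in range(0,h,20): cv2.putText(im,str(y0+k),(0,int(k*800/w)+4),0,.35,(0,255,255),1)
    cv2.imwrite(f'pics/z_{c}.png',im); print(im.shape, 800/w)
```

```text
(600, 800, 3) 4.848484848484849
(600, 800, 3) 5.161290322580645
```

View pics/z_top.png

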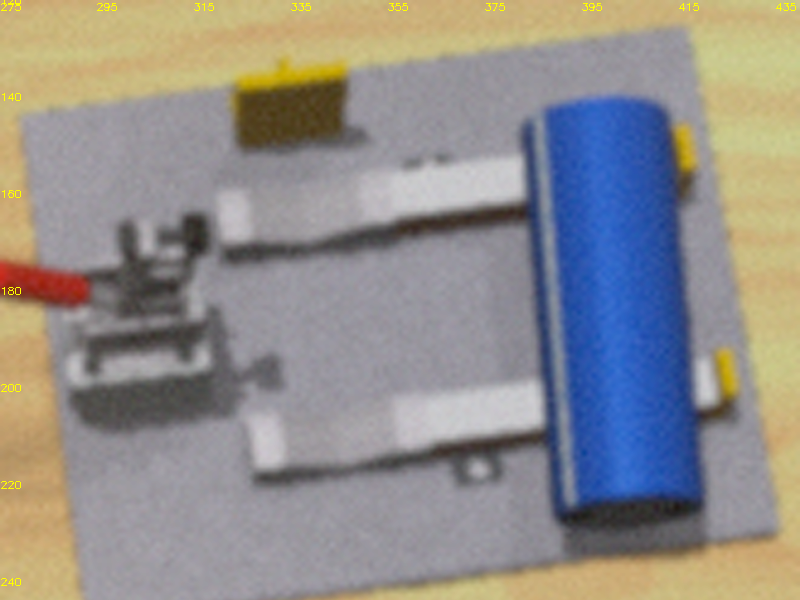

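View pics/z_side.png

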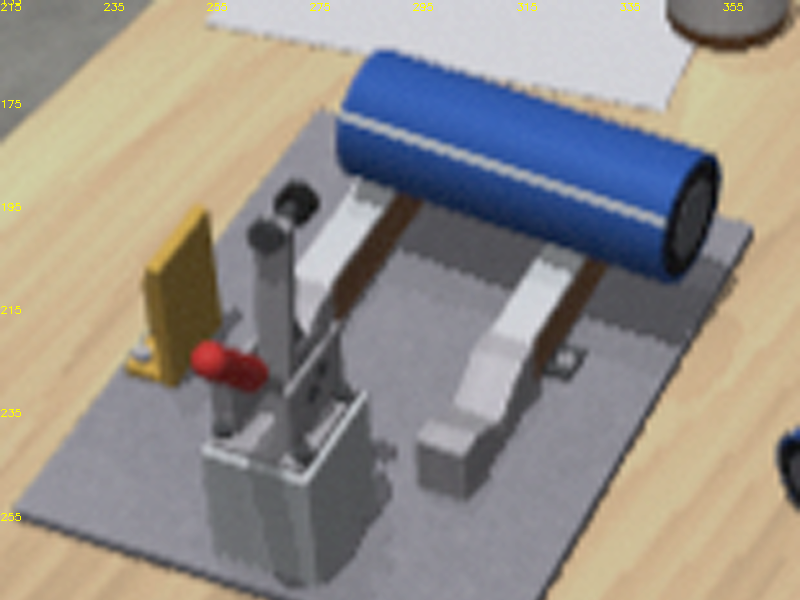

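Run:
```python
from h import *
for c in("side","top"): snap(c)
T=lambda x,y:(275+x/4.848-.4,120+y/4.848-.4); S=lambda x,y:(215+x/5.161-.4,155+y/5.161-.4)
O=[('top',[74,29,45],T(248,190)),('top',[46,29,45],T(255,240)),('top',[74,-29,45],T(360,180)),('top',[46,-29,45],T(366,232)),
('top',[-46,29,45],T(281,412)),('top',[-74,29,45],T(288,467)),('top',[-46,-29,45],T(393,397)),('top',[-74,-29,45],T(398,452)),
('top',[108,28,95],T(237,88)),('top',[108,-28,95],T(347,78)),
('top',[72,-200,60],T(690,125)),('top',[48,-200,60],T(694,165)),('top',[-48,-200,60],T(732,350)),('top',[-72,-200,60],T(737,398)),
('side',[-46,-29,45],S(475,330)),('side',[-74,-29,45],S(535,345)),('side',[-46,29,45],S(435,418)),('side',[-74,29,45],S(492,432)),
]
Pl=[('top',[140,180,10],T(22,117)),('top',[140,-180,10],T(690,28)),('top',[-140,-180,10],T(777,533)),('top',[-140,180,10],T(88,603)),
('side',[140,180,10],S(20,517)),('side',[-140,-180,10],S(752,232)),('side',[140,-180,10],S(322,107))]
def f(v):
    e=[proj(c,jig2w(v[:3],p))[0]-np.array(u) for c,p,u in O]
    e+=[proj(c,jig2w(v[:3],np.array(p)+[v[3],v[4],0]))[0]-np.array(u) for c,p,u in Pl]
    return np.concatenate(e)
s=least_squares(f,[.62,-.037,.125,0,0],loss='soft_l1',f_scale=1)
print(s.x)
for o,e in zip(O+Pl,f(s.x).reshape(-1,2)): print(o[0],o[1],np.round(e,1))
J=s.x[:3]; np.save('J.npy',J)
# tube: fit silhouette from trace in both
for c in cams:
    L=r.trace(c,'tube'); 
    for l in L: print(c,l['p'],l['centre'],l['region'].sum())
    m=min(L,key=lambda l:np.hypot(*(np.array(l['centre'])-proj(c,jig2w(J,[0,-150,82]))[0][::-1])))['region']
    np.save(f'm_{c}.npy',m)
def hull(c,v):
    cx,cy,yaw=v; a=np.linspace(0,2*np.pi,40)
    P=[]
    for e in(-100,100):
        for t in a:
            lx,ly,lz=e,37.5*np.cos(t),37.5*np.sin(t)
            P.append([cx+np.cos(yaw)*lx-np.sin(yaw)*ly,cy+np.sin(yaw)*lx+np.cos(yaw)*ly,82.5+lz])
    return cv2.convexHull(proj(c,jig2w(J,P)).astype(np.float32))
def iou(v):
    t=0
    for c in cams:
        m=np.load(f'm_{c}.npy').astype(np.uint8); k=np.zeros((480*4,640*4),np.uint8)
        cv2.fillPoly(k,[np.round((hull(c,v)+.5)*4).astype(int)],1)
        M=cv2.resize(m,None,fx=4,fy=4,interpolation=cv2.INTER_NEAREST)
        t+=1-(k&M).sum()/(k|M).sum()
    return t
from scipy.optimize import minimize
b=minimize(iou,[-20,-140,0.],method='Nelder-Mead',options=dict(initial_simplex=[[-20,-140,0],[-5,-140,0],[-20,-125,0],[-20,-140,.1]]))
print('tube jig',b.x,b.fun)
print('state->jig',w2jig(J,r.get_state()['tool_pos']))
for c in cams:
    im=cams[c]["frame"][:,:,::-1].copy(); cv2.polylines(im,[np.round(hull(c,b.x)).astype(int)],True,(0,255,255),1)
    t=proj(c,jig2w(J,[0,-50,50]))[0].astype(int);x0,y0=t[0]-100,t[1]-75
    cv2.imwrite(f"pics/tubefit_{c}.png",cv2.resize(im[y0:y0+150,x0:x0+200],None,fx=4,fy=4))
```

```text
[ 6.21498030e-01 -3.69759983e-02  1.09395485e-01  3.85126461e+00
 -3.94157564e+01]
top [74, 29, 45] [-0.3  0.1]
top [46, 29, 45] [-0.2  0.5]
top [74, -29, 45] [-0.3 -0.9]
top [46, -29, 45] [ 0.1 -1. ]
top [-46, 29, 45] [-0.2  0.6]
top [-74, 29, 45] [0.  0.3]
top [-46, -29, 45] [0.2 0.5]
top [-74, -29, 45] [0.9 0.2]
top [108, 28, 95] [0.5 1. ]
top [108, -28, 95] [ 0.8 -0. ]
top [72, -200, 60] [0.4 0. ]
top [48, -200, 60] [1.3 0.9]
top [-48, -200, 60] [ 0.3 -0.1]
top [-72, -200, 60] [ 1.  -0.5]
side [-46, -29, 45] [-0.6  3.9]
side [-74, -29, 45] [-2.9  3.7]
side [-46, 29, 45] [-1.8  0.6]
side [-74, 29, 45] [-3.3  0.7]
top [140, 180, 10] [-0.6 -0. ]
top [140, -180, 10] [-0.1 -0.1]
top [-140, -180, 10] [1.3 0.6]
top [-140, 180, 10] [-0.1  6. ]
side [140, 180, 10] [-2.1 -1.3]
side [-140, -180, 10] [ 0.3 -1.4]
side [140, -180, 10] [-1.1  0.3]
side 0.92 [188.1, 320.8] 1972
side 0.87 [236.5, 390.9] 1074
side 0.6 [218.0, 469.7] 1895
top 0.71 [358.2, 461.1] 2936
top 0.66 [181.6, 403.4] 2802
top 0.62 [292.1, 393.0] 1440
top 0.53 [187.4, 343.1] 12614
tube jig [-2.90977461e+01 -1.39796696e+02 -8.64287649e-02] 0.08885716366376217
state->jig [[-452.18390847 -499.15935877  246.72690213]]
```

Run:
```python
from h import *
J=np.load('J.npy')
for c in("side","top"):snap(c)
for n,z in(('bottle',0),('jar',0),('drill',0)):
    for c in cams:
        L=r.trace(c,n)[:2]
        for l in L:
            m=l['region']; ys,xs=np.nonzero(m)
            print(n,c,round(float(l['p']),2),[int(xs.min()),int(xs.max()),int(ys.min()),int(ys.max())])
        for l in r.tip_of(c,n)[:1]:
            X=onz(c,l['centre'],z); print('  origin',np.round(X,3),np.round(w2jig(J,X),0))
s=r.get_state();R=Ro.from_quat(s['eef_rot']).as_matrix();print(np.round(R,3),s['clock'])
jx=np.array([np.cos(J[2]),np.sin(J[2]),0])
print('tool in jig: x-axis angle',np.degrees(np.arctan2(R[1,0],R[0,0])-J[2]))
```

```text
bottle side 0.68 [217, 360, 176, 285]
bottle side 0.66 [386, 410, 117, 180]
  origin [ 0.466 -0.456  0.   ] [[-200. -399.    0.]]
bottle top 0.73 [490, 536, 220, 257]
bottle top 0.64 [58, 161, 170, 226]
  origin [ 0.474 -0.43   0.   ] [[-190. -375.    0.]]
jar side 0.69 [344, 368, 128, 164]
jar side 0.41 [253, 269, 222, 230]
  origin [ 0.619 -0.438  0.   ] [[ -46. -398.    0.]]
jar top 0.89 [489, 527, 163, 199]
jar top 0.25 [270, 435, 125, 249]
  origin [ 0.622 -0.444  0.   ] [[ -44. -405.    0.]]
drill side 0.59 [119, 200, 306, 411]
  origin [ 0.587  0.474 -0.   ] [[ 22. 512.  -0.]]
drill top 0.76 [45, 162, 169, 226]
  origin [0.582 0.479 0.   ] [[ 17. 517.   0.]]
[[ 0.362  0.     0.932]
 [-0.932 -0.     0.362]
 [ 0.    -1.     0.   ]] 2.1
tool in jig: x-axis angle -75.01945033024445
```

View pics/tubefit_top.png

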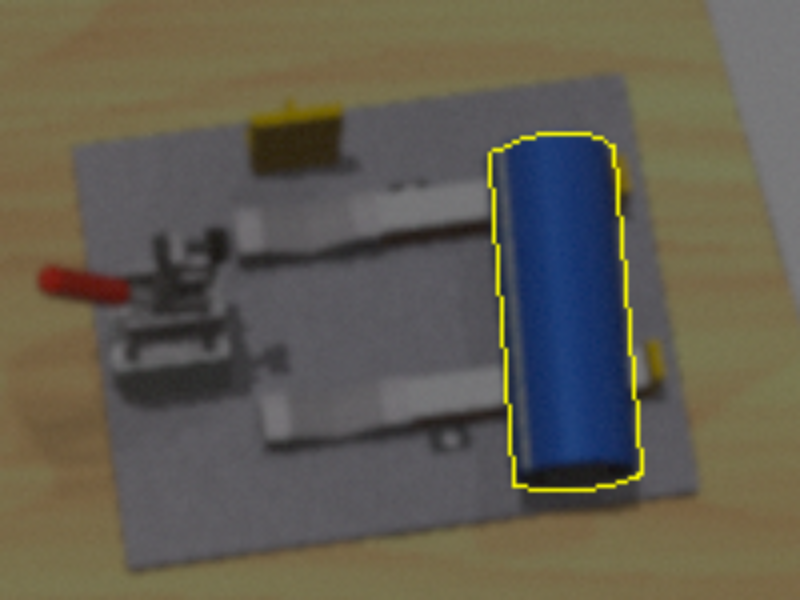

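View pics/tubefit_side.png

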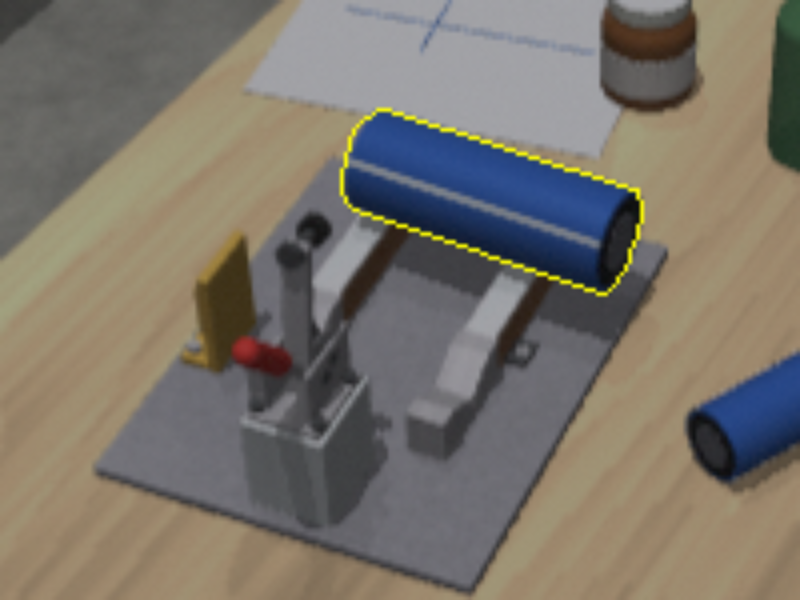

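Checked against the crops: the pipe outline sits on the large blue pipe at top (401,183). The jig fit is within about 1 px in the top view and up to 4 px on the side-view V edges. Next I'll work out the move to hover behind the pipe.

```bash
cat > go.py <<'E'
import sys
from h import *
J=np.load('J.npy')
def rel(x,y,z,ang=0):
    s=r.get_state();R=Ro.from_quat(s['eef_rot']).as_matrix()
    d=jig2w(J,[x,y,z])[0]-s['tool_pos']
    a=np.degrees(np.arctan2(R[1,0],R[0,0])-J[2])
    print('clock',round(s['clock'],2),'now jig',np.round(w2jig(J,s['tool_pos'])[0],1),'ang',round(a,1),'F',np.round(s['contact_force'],1),'op',round(s['opening'],2))
    print('shift tool mm',np.round(1000*R.T@d,1),'spin',round(a-ang,1)); 
    return R
if __name__=='__main__':
    rel(*map(float,sys.argv[1:]))
    J0=J; s=r.get_state();R=Ro.from_quat(s['eef_rot']).as_matrix()
    c,si=np.cos(J[2]),np.sin(J[2]); A=np.array([[c,si,0],[-si,c,0],[0,0,1]])
    print('tool axes in jig (cols)\n',np.round(A@R,3))
E
python3 go.py -27 -210 290
```

```text
clock 2.1 now jig [-452.2 -499.2  246.7] ang -75.0 F [-0.2 -0.7  0.7] op 1.0
shift tool mm [-169.4  -43.3  485.5] spin -75.0
tool axes in jig (cols)
 [[ 0.258  0.     0.966]
 [-0.966 -0.     0.258]
 [ 0.    -1.     0.   ]]
```

```bash
python3 -m inch '0 -20 0 -5; -10 -43 35 -12; -25 -43 80 -20; -41 -43 125 -28; -57 -43 170 -36; -73 -43 215 -44; -89 -43 260 -52; -105 -43 305 -60; -121 -43 350 -68; -136 -43 395 -75'; python3 go.py -27 -212 290
```

```text
clock: 3.1
tool_pos: [0.5466, -0.3113, 0.2899]
eef_rot: [0.706, 0.04, -0.04, -0.706]
contact_force: [0.4, -0.9, -0.5]
opening: 1.0
clock 3.1 now jig [-104.4 -264.6  289.9] ang 0.3 F [ 0.4 -0.9 -0.5] op 1.0
shift tool mm [77.7 -0.1 52.2] spin 0.3
tool axes in jig (cols)
 [[ 1.     0.    -0.005]
 [ 0.005 -0.     1.   ]
 [ 0.    -1.    -0.   ]]
```

```bash
python3 -m inch '38 0 26 0.3; 78 0 52 0.3; 78 40 52 0.3; 78 80 52 0.3; 78 120 52 0.3; 78 150 52 0.3; 78 150 52 0.3'
python3 - <<'E'
from h import *
snap('side','a_side');snap('top','a_top')
im=cv2.imread('pics/a_side.png')[110:290,200:440];cv2.imwrite('pics/a_side_c.png',cv2.resize(im,(800,600)))
im=cv2.imread('pics/a_top.png')[90:270,260:500];cv2.imwrite('pics/a_top_c.png',cv2.resize(im,(800,600)))
E
python3 go.py -27 -212 78
```

```text
clock: 3.8
tool_pos: [0.6139, -0.252, 0.1352]
eef_rot: [-0.705, -0.034, 0.04, 0.707]
contact_force: [-1.2, 0.1, 0.5]
opening: 0.997
clock 3.9 now jig [ -27.4 -213.8  140.2] ang -0.3 F [ 1.  -0.8  0.5] op 1.0
shift tool mm [ 0.4 62.2  1.8] spin -0.3
tool axes in jig (cols)
 [[ 1.     0.     0.006]
 [-0.006  0.     1.   ]
 [ 0.    -1.     0.   ]]
```

View pics/a_side_c.png

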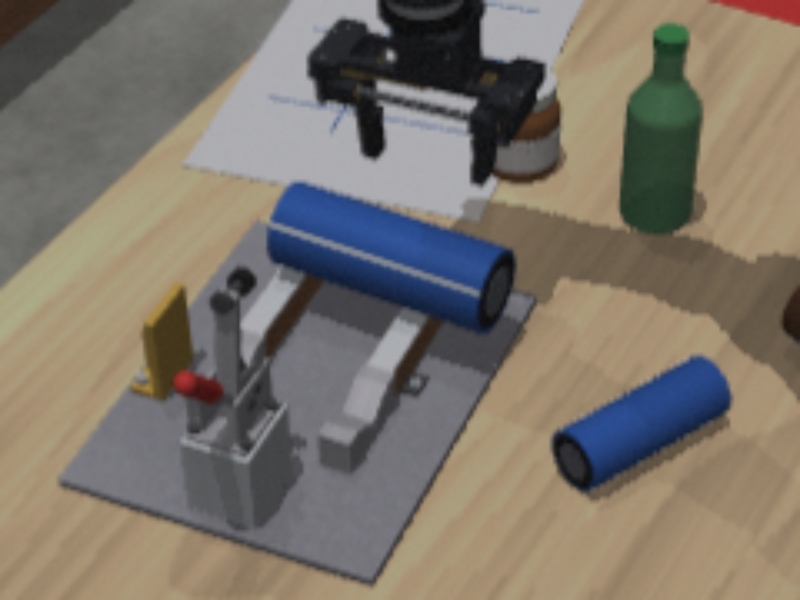

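View pics/a_top_c.png

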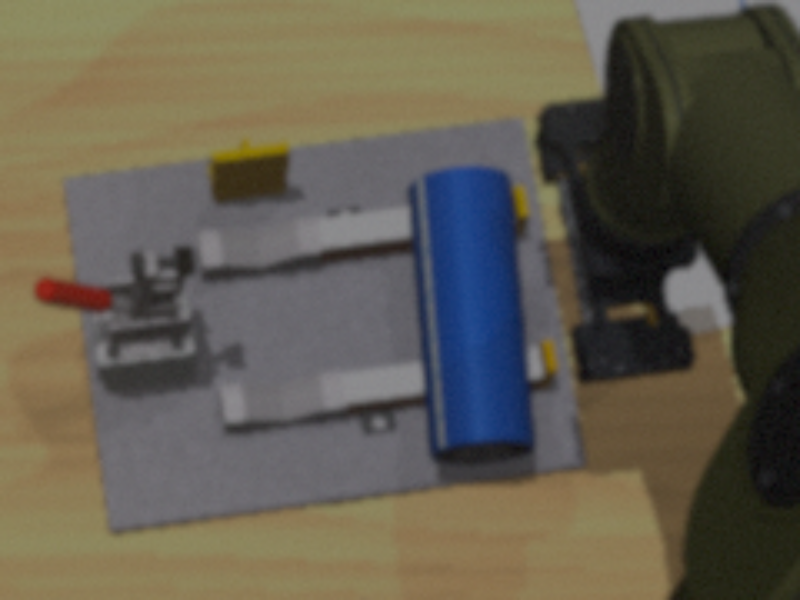

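The side crop shows the open fingers at (370,150) and (485,180), behind the pipe and clear of the jar and bottle. I'll lower, then roll slowly.

```bash
python3 -m inch '0 20 0 0; 0 42 0 0; 0 62 1 0; 0 62 1 0' && python3 go.py -27 -190 78; python3 -m inch '0 0 4 0; 0 0 8 0; 0 0 12 0; 0 0 16 0; 0 0 20 0; 0 0 24 0; 0 0 28 0; 0 0 32 0; 0 0 36 0; 0 0 40 0'
python3 - <<'E'
from h import *
snap('side','b_side');snap('top','b_top')
a=cv2.resize(cv2.imread('pics/b_side.png')[110:290,200:440],(400,300))
b=cv2.resize(cv2.imread('pics/b_top.png')[90:270,260:500],(400,300))
cv2.imwrite('pics/b_c.png',cv2.hconcat([a,b]))
E
python3 go.py -27 -212 78
```

```text
clock: 4.3
tool_pos: [0.617, -0.2514, 0.0778]
eef_rot: [-0.706, -0.036, 0.037, 0.706]
contact_force: [0.5, -0.2, 0.2]
opening: 0.999
clock 4.3 now jig [ -27.9 -212.6   77.8] ang -0.3 F [ 0.5 -0.2  0.2] op 1.0
shift tool mm [ 0.8 -0.2 22.6] spin -0.3
tool axes in jig (cols)
 [[ 1.    -0.001  0.006]
 [-0.006  0.     1.   ]
 [-0.001 -1.     0.   ]]
clock: 5.3
tool_pos: [0.6129, -0.2112, 0.0776]
eef_rot: [-0.706, -0.037, 0.037, 0.706]
contact_force: [-0.2, -1.2, -0.2]
opening: 0.997
clock 5.4 now jig [ -27.4 -171.5   77.7] ang -0.2 F [-0.  -0.8  0. ] op 1.0
shift tool mm [  0.6  -0.3 -40.5] spin -0.2
tool axes in jig (cols)
 [[ 1.    -0.     0.004]
 [-0.004  0.001  1.   ]
 [-0.    -1.     0.001]]
```

View pics/b_c.png

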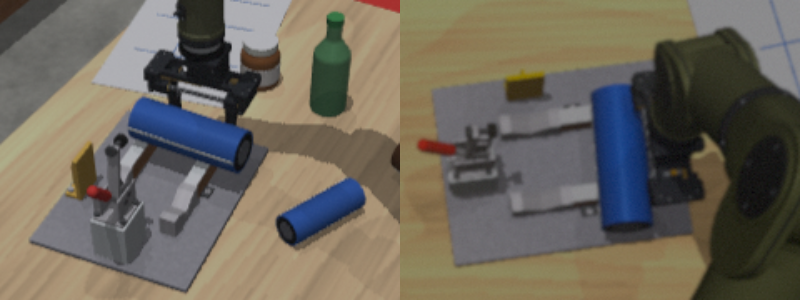

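The pipe has started to roll: it is ahead of the fingers at side crop (190,135) and nearly square to the rails. I'll continue slowly.

```bash
python3 -m inch '0 0 4 0; 0 0 8 0; 0 0 12 0; 0 0 16 0; 0 0 20 0; 0 0 24 0; 0 0 28 0; 0 0 32 0; 0 0 36 0; 0 0 40 0'; python3 -m inch '0 0 4 0; 0 0 8 0; 0 0 12 0; 0 0 16 0; 0 0 20 0; 0 0 24 0; 0 0 28 0; 0 0 32 0; 0 0 36 0; 0 0 40 0'
python3 - <<'E'
from h import *
snap('side','c_side');snap('top','c_top')
a=cv2.resize(cv2.imread('pics/c_side.png')[110:290,200:440],(400,300))
b=cv2.resize(cv2.imread('pics/c_top.png')[90:270,260:500],(400,300))
cv2.imwrite('pics/c_c.png',cv2.hconcat([a,b]))
E
python3 go.py -27 -212 78
```

```text
clock: 6.4
tool_pos: [0.6088, -0.1716, 0.0777]
eef_rot: [0.706, 0.037, -0.037, -0.706]
contact_force: [-0.1, 0.3, 0.8]
opening: 1.002
clock: 7.4
tool_pos: [0.6047, -0.1318, 0.0778]
eef_rot: [0.706, 0.037, -0.037, -0.706]
contact_force: [-0.5, -0.1, 0.7]
opening: 0.999
clock 7.5 now jig [-26.9 -91.6  77.8] ang -0.2 F [ 0.3  0.2 -0.6] op 1.0
shift tool mm [   0.5   -0.3 -120.4] spin -0.2
tool axes in jig (cols)
 [[ 1.     0.     0.004]
 [-0.004  0.001  1.   ]
 [ 0.    -1.     0.001]]
```

View pics/c_c.png

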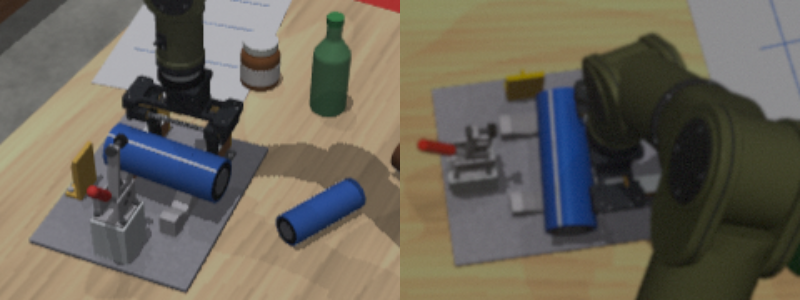

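```bash
python3 -m inch '0 0 3 0; 0 0 6 0; 0 0 9 0; 0 0 12 0; 0 0 14 0; 0 0 16 0; 0 0 18 0; 0 0 20 0; 0 0 20 0; 0 0 20 0'
python3 - <<'E'
from h import *
snap('side','d_side');snap('top','d_top')
a=cv2.resize(cv2.imread('pics/d_side.png')[110:290,200:440],(400,300))
b=cv2.resize(cv2.imread('pics/d_top.png')[90:270,260:500],(400,300))
cv2.imwrite('pics/d_c.png',cv2.hconcat([a,b]))
E
python3 go.py -27 -212 78
```

```text
clock: 8.5
tool_pos: [0.6027, -0.1123, 0.0777]
eef_rot: [0.706, 0.037, -0.037, -0.706]
contact_force: [-0.3, -0.0, 0.2]
opening: 0.998
clock 8.6 now jig [-27.  -72.9  77.7] ang -0.3 F [ 0.1 -1.  -0.3] op 1.0
shift tool mm [   0.8   -0.3 -139.1] spin -0.3
tool axes in jig (cols)
 [[ 1.    -0.     0.006]
 [-0.006 -0.     1.   ]
 [-0.    -1.    -0.   ]]
```

View pics/d_c.png

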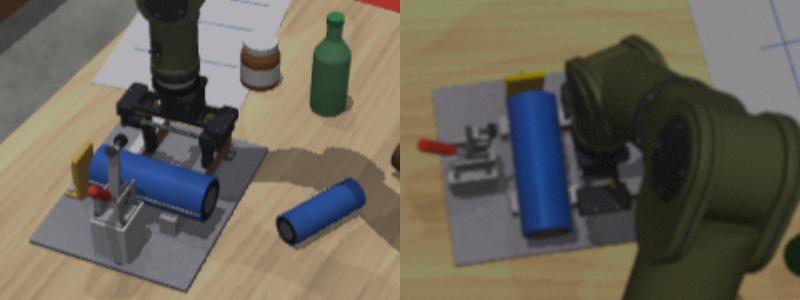

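```bash
python3 -m inch '0 0 -12 0; 0 0 -25 0; 0 -30 -25 0; 0 -70 -25 0; 0 -110 -25 0; -45 -110 -15 0; -90 -110 10 0; -120 -110 45 0; -155 -110 73 0; -155 -110 73 0' -1 20
cat > tube.py <<'E'
from h import *
from scipy.optimize import minimize
J=np.load('J.npy')
def hull(c,v,z):
    cx,cy,yaw=v[:3]; a=np.linspace(0,2*np.pi,40); P=[]
    for e in(-100,100):
        for t in a:
            lx,ly,lz=e,37.5*np.cos(t),37.5*np.sin(t)
            P.append([cx+np.cos(yaw)*lx-np.sin(yaw)*ly,cy+np.sin(yaw)*lx+np.cos(yaw)*ly,z+lz])
    return cv2.convexHull(proj(c,jig2w(J,P)).astype(np.float32))
def masks(c):
    # blue mask near the jig
    f=cams[c]["frame"]; h=cv2.cvtColor(f,cv2.COLOR_RGB2HSV)
    m=((h[...,0]>100)&(h[...,0]<130)&(h[...,1]>110)).astype(np.uint8)
    n,l,st,ce=cv2.connectedComponentsWithStats(m)
    p=proj(c,jig2w(J,[0,0,90]))[0]
    k=max(range(1,n),key=lambda i:st[i,4] if np.hypot(*(ce[i]-p))<45 else 0)
    return (l==k)
def fit(v0,z=71.6,use=('side','top'),tag='t'):
    M={}
    for c in use:
        L=r.trace(c,'tube')
        p=proj(c,jig2w(J,[v0[0],v0[1],z]))[0][::-1]
        M[c]=min(L,key=lambda l:np.hypot(*(np.array(l['centre'])-p)) if l['region'].sum()<6000 else 1e9)['region'].astype(np.uint8)
    def iou(v):
        t=0
        for c in use:
            k=np.zeros((1920,2560),np.uint8); cv2.fillPoly(k,[np.round((hull(c,v,z)+.5)*4).astype(int)],1)
            m=cv2.resize(M[c],None,fx=4,fy=4,interpolation=cv2.INTER_NEAREST); t+=1-(k&m).sum()/(k|m).sum()
        return t
    v0=np.array(v0,float)
    b=minimize(iou,v0,method='Nelder-Mead',options=dict(initial_simplex=[v0,v0+[12,0,0],v0+[0,10,0],v0+[0,0,.08]]))
    print('tube',np.round(b.x,3),round(b.fun,3))
    o=[]
    for c in use:
        im=cams[c]["frame"][:,:,::-1].copy(); cv2.polylines(im,[np.round(hull(c,b.x,z)).astype(int)],True,(0,255,255),1)
        t=proj(c,jig2w(J,[0,-10,70]))[0].astype(int);x0,y0=t[0]-67,t[1]-75
        o.append(cv2.resize(im[y0:y0+150,x0:x0+134],(400,448)))
    cv2.imwrite(f"pics/{tag}.png",cv2.hconcat(o))
    return b.x
E
python3 - <<'E'
from tube import *
snap('side');snap('top'); fit([-27,0,0],tag='e')
E
python3 go.py -155 0 68
```

```text
clock: 9.6
tool_pos: [0.4346, -0.0546, 0.1878]
eef_rot: [0.706, 0.036, -0.041, -0.706]
contact_force: [0.3, -0.5, 0.2]
opening: 0.117
tube [-1.695e+01  2.100e-01 -9.000e-03] 0.672
clock 9.8 now jig [-179.9   -0.4  187.9] ang -0.5 F [ 0.5 -0.1  0.6] op 0.0
shift tool mm [ 24.6 120.    0.7] spin -0.5
tool axes in jig (cols)
 [[ 1.     0.002  0.008]
 [-0.008 -0.001  1.   ]
 [ 0.002 -1.    -0.001]]
```

View pics/e.png

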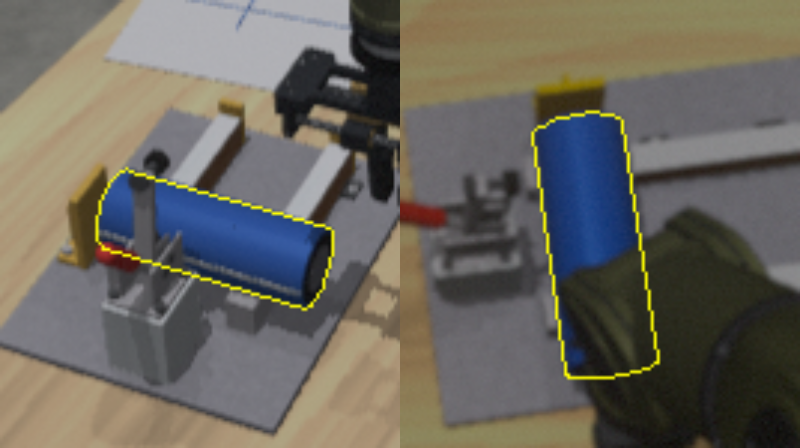

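The pipe is seated in both Vs (y ≈ 0, yaw ≈ 0), about 25 mm short of the stop. Fingers are shut. I'll go down behind its near end.

```bash
python3 -m inch '0 30 0 -0.5; 0 60 0 -0.5; 0 90 0 -0.5; 0 115 0 -0.5; 10 118 1 -0.5; 18 118 1 -0.5; 22 118 1 -0.5; 22 118 1 -0.5'; python3 go.py -140 0 70;  python3 - <<'E'
from h import *
snap('side','f_side');snap('top','f_top')
a=cv2.resize(cv2.imread('pics/f_side.png')[150:290,220:400],(400,300))
b=cv2.resize(cv2.imread('pics/f_top.png')[110:290,260:440],(400,300))
cv2.imwrite('pics/f_c.png',cv2.hconcat([a,b]))
E
```

```text
clock: 10.6
tool_pos: [0.4649, -0.0526, 0.0708]
eef_rot: [-0.706, -0.041, 0.038, 0.706]
contact_force: [0.6, 0.2, 0.4]
opening: 0.006
clock 10.6 now jig [-157.4    1.6   70.8] ang 0.1 F [0.6 0.2 0.4] op 0.01
shift tool mm [17.4  0.9 -1.6] spin 0.1
tool axes in jig (cols)
 [[ 1.     0.004 -0.002]
 [ 0.002  0.     1.   ]
 [ 0.004 -1.     0.   ]]
```

View pics/f_c.png

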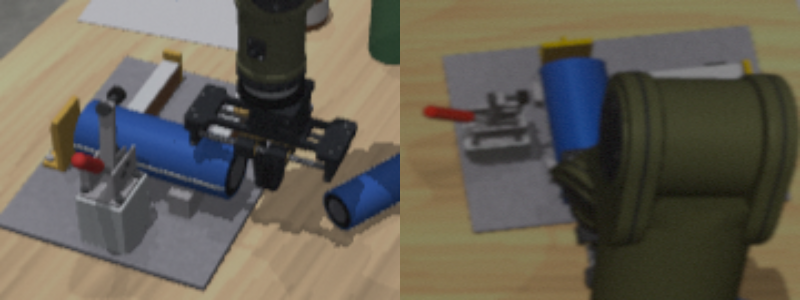

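```bash
python3 -m inch '3 0 -1 0; 6 0 -2 0; 9 0 -2 0; 12 0 -2 0; 15 0 -2 0; 18 0 -2 0; 21 0 -2 0; 24 0 -2 0; 27 0 -2 0; 30 0 -2 0'; python3 -m inch '2 0 0 0; 4 0 0 0; 6 0 0 0; 8 0 0 0'; python3 go.py -109.5 0 70
```

```text
clock: 11.7
tool_pos: [0.4893, -0.0519, 0.0697]
eef_rot: [0.707, 0.037, -0.042, -0.705]
contact_force: [-10.8, 0.2, 11.8]
opening: 0.005
clock: 12.1
tool_pos: [0.4894, -0.0521, 0.0698]
eef_rot: [0.708, 0.032, -0.047, -0.704]
contact_force: [-23.7, -0.7, 25.6]
opening: 0.008
clock 12.1 now jig [-133.    -0.6   69.8] ang 0.2 F [-23.7  -0.7  25.6] op 0.01
shift tool mm [23.5 -0.7  0.5] spin 0.2
tool axes in jig (cols)
 [[ 1.    -0.021 -0.003]
 [ 0.003 -0.004  1.   ]
 [-0.021 -1.    -0.004]]
```

Stalled early with an upward force of 25 N, which isn't what a pipe on the stop should give. I'll back off and look.

```bash
python3 -m inch '-8 0 0 0; -12 0 0 0; -12 0 0 0';  python3 - <<'E'
from tube import *
snap('side','g_side');snap('top','g_top')
a=cv2.imread('pics/g_side.png')[150:262,220:370]
cv2.imwrite('pics/g_c.png',cv2.resize(a,(800,597),interpolation=cv2.INTER_CUBIC))
try: fit([-15,0,0],use=('side',),tag='g')
except Exception as e: print(e)
E
python3 go.py -109.5 0 70
```

```text
clock: 12.4
tool_pos: [0.489, -0.0514, 0.0697]
eef_rot: [0.706, 0.04, -0.04, -0.706]
contact_force: [-0.6, 0.0, 0.9]
opening: 0.01
tube [-14.126  -1.998  -0.035] 0.304
clock 12.55 now jig [-132.5    0.2   69.7] ang 0.2 F [-0.7 -0.2 -0.5] op 0.0
shift tool mm [23.  -0.3 -0.2] spin 0.2
tool axes in jig (cols)
 [[ 1.     0.001 -0.003]
 [ 0.003  0.     1.   ]
 [ 0.001 -1.     0.   ]]
```

View pics/g_c.png

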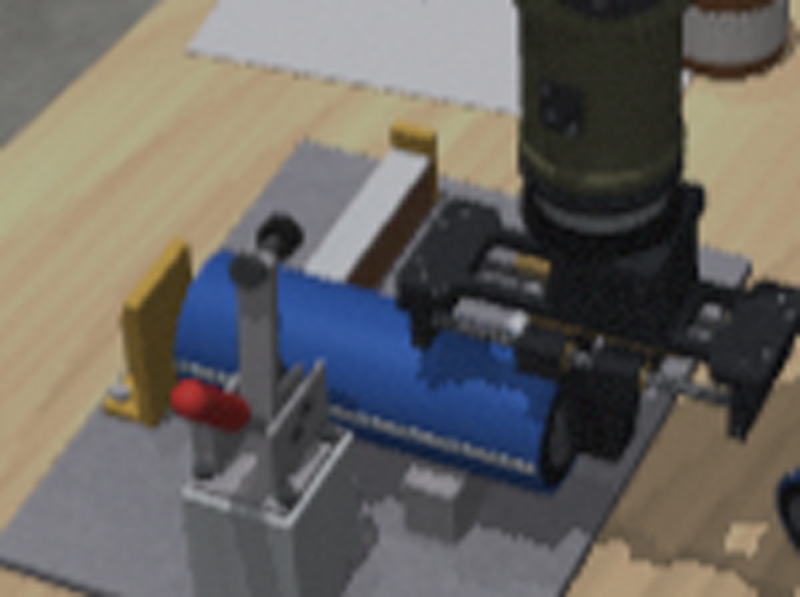

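View pics/g.png

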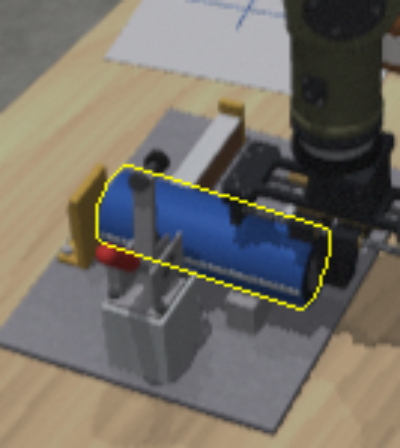

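The gripper's wing overhangs the pipe at (430,320), with the fingers on its end at (575,400). The upward force suggests the compliant arm was pressing the pipe down into the Vs. I'll retreat, raise the contact, and push again with small steps.

```bash
python3 -m inch '-6 0 0 0; -8 -6 0 0; -8 -14 0 0; -8 -14 0 0'; python3 -m inch '3 0 0 0; 6 0 0 0; 8 0 0 0; 10 0 0 0; 11 0 0 0; 12 0 0 0; 12 0 0 0';python3 -m inch '1 0 0 0; 2 0 0 0; 3 0 0 0'; python3 go.py -109.5 0 84
```

```text
clock: 12.95
tool_pos: [0.4815, -0.0524, 0.0849]
eef_rot: [0.706, 0.04, -0.039, -0.706]
contact_force: [0.5, -0.8, 0.2]
opening: 0.004
clock: 13.65
tool_pos: [0.4912, -0.0512, 0.0835]
eef_rot: [0.706, 0.039, -0.041, -0.706]
contact_force: [-4.9, -0.2, 2.8]
opening: 0.005
clock: 13.95
tool_pos: [0.4917, -0.0513, 0.0835]
eef_rot: [0.707, 0.037, -0.042, -0.705]
contact_force: [-9.7, -0.1, 6.7]
opening: 0.003
clock 13.95 now jig [-1.305e+02 -1.000e-01  8.350e+01] ang 0.2 F [-9.7 -0.1  6.7] op 0.0
shift tool mm [21.  -0.7  0. ] spin 0.2
tool axes in jig (cols)
 [[ 1.    -0.007 -0.003]
 [ 0.003 -0.001  1.   ]
 [-0.007 -1.    -0.001]]
```

```bash
python3 -m inch '0 -3 0 0; 0 -5 0 0; 0 -5 0 0'; python3 go.py -109.5 0 84 | head -1;python3 -m inch '1 0 0 0; 2 -1 0 0; 3 -1 0 0; 4 -2 0 0'; python3 go.py -109.5 0 84
```

```text
clock: 14.25
tool_pos: [0.4959, -0.0508, 0.0888]
eef_rot: [0.706, 0.04, -0.039, -0.706]
contact_force: [-2.3, 0.0, -1.2]
opening: 0.008
clock 14.25 now jig [-126.3   -0.    88.8] ang 0.2 F [-2.3  0.  -1.2] op 0.01
clock: 14.65
tool_pos: [0.4998, -0.0502, 0.0906]
eef_rot: [0.706, 0.04, -0.04, -0.706]
contact_force: [-2.8, -0.3, -0.4]
opening: 0.004
clock 14.65 now jig [-1.224e+02  1.000e-01  9.060e+01] ang 0.2 F [-2.8 -0.3 -0.4] op 0.0
shift tool mm [12.9  6.6 -0.2] spin 0.2
tool axes in jig (cols)
 [[ 1.    -0.    -0.003]
 [ 0.003 -0.     1.   ]
 [-0.    -1.    -0.   ]]
```

It slides freely now at about 2.8 N. I'll continue.

```bash
python3 -m inch '2 0 0 0; 4 0 0 0; 6 0 0 0; 8 0 0 0'; python3 -m inch '1.5 0 0 0; 3 0 0 0; 4 0 0 0';  python3 go.py -109.5 0 84 | head -1
```

```text
clock: 15.05
tool_pos: [0.5078, -0.0494, 0.0907]
eef_rot: [0.706, 0.04, -0.04, -0.706]
contact_force: [-2.5, 0.6, -0.7]
opening: 0.008
clock: 15.35
tool_pos: [0.5117, -0.0489, 0.0907]
eef_rot: [0.706, 0.04, -0.04, -0.706]
contact_force: [-2.4, -0.5, -0.0]
opening: 0.007
clock 15.35 now jig [-110.4    0.2   90.7] ang 0.2 F [-2.4 -0.5 -0. ] op 0.01
```

```bash
python3 -m inch '1 0 0 0; 2 0 0 0; 3 0 0 0; 3 0 0 0';python3 -m inch '1 0 0 0; 2 0 0 0; 3 0 0 0; 3 0 0 0'; python3 go.py -109.5 0 84 | head -1
```

```text
clock: 15.75
tool_pos: [0.5148, -0.0485, 0.0907]
eef_rot: [-0.706, -0.04, 0.04, 0.706]
contact_force: [-2.6, 0.2, -0.8]
opening: 0.002
clock: 16.15
tool_pos: [0.5162, -0.0485, 0.0904]
eef_rot: [0.706, 0.039, -0.041, -0.706]
contact_force: [-5.5, -0.4, 0.4]
opening: 0.004
clock 16.15 now jig [-106.     0.    90.4] ang 0.2 F [-5.5 -0.4  0.4] op 0.0
```

```bash
python3 -m inch '1 0 0 0; 2 0 0 0; 3 0 0 0; 3 0 0 0'; python3 go.py -109.5 0 84 | head -1
python3 - <<'E'
from h import *
snap('side','i_side');snap('top','i_top')
a=cv2.imread('pics/i_side.png')[150:262,220:370];cv2.imwrite('pics/i_c.png',cv2.resize(a,(800,597),interpolation=cv2.INTER_CUBIC))
E
```

```text
clock: 16.55
tool_pos: [0.5161, -0.0488, 0.09]
eef_rot: [0.707, 0.037, -0.043, -0.705]
contact_force: [-10.6, -0.2, 2.1]
opening: 0.007
clock 16.55 now jig [-106.    -0.3   90. ] ang 0.2 F [-10.6  -0.2   2.1] op 0.01
```

View pics/i_c.png

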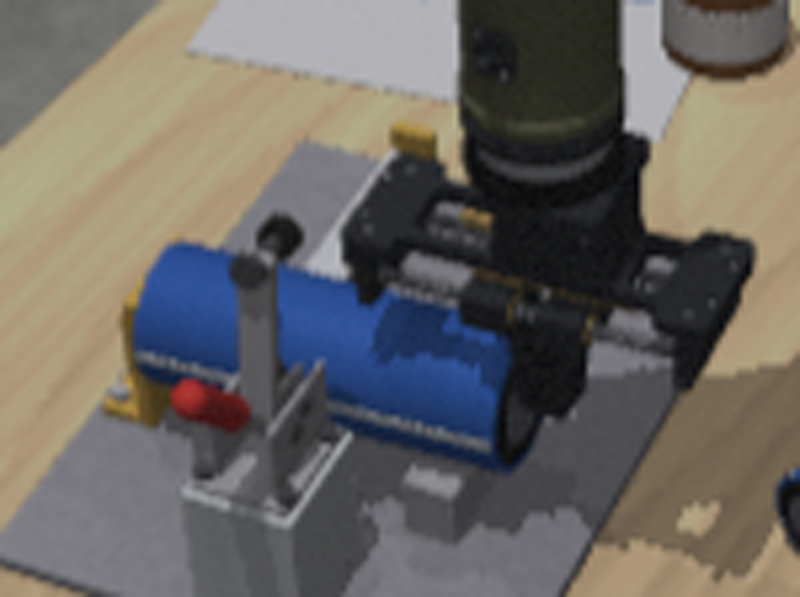

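The pipe stalled firmly at 10.6 N with its far end on the yellow stop (140,330 in the crop). I'll retreat and go over the clamp to the handle's back.

```bash
python3 -m inch '-10 0 0 0; -30 0 0 0; -35 -20 0 0; -35 -60 0 0; -35 -100 0 0; -35 -145 0 0; -35 -190 0 0; -35 -230 0 0; -35 -230 0 0'
python3 - <<'E'
from tube import *
snap('side','j_side');snap('top','j_top')
fit([8,0,0],tag='j')
E
python3 go.py 0 205 320
```

```text
clock: 17.55
tool_pos: [0.4905, -0.0509, 0.3266]
eef_rot: [0.706, 0.045, -0.034, -0.706]
contact_force: [0.1, -1.3, -0.4]
opening: 0.005
tube [6.426e+00 3.510e-01 6.000e-03] 0.872
clock 17.75 now jig [-1.367e+02 -1.000e-01  3.199e+02] ang 0.2 F [-0.3 -0.3 -0.4] op 0.01
shift tool mm [ 1.374e+02 -2.000e-01  2.046e+02] spin 0.2
tool axes in jig (cols)
 [[ 1.    -0.    -0.003]
 [ 0.003 -0.     1.   ]
 [-0.    -1.    -0.   ]]
```

View pics/j.png

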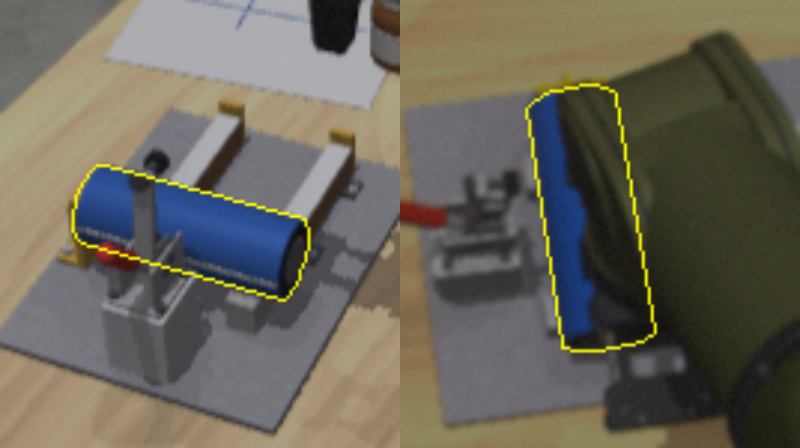

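Pipe at x ≈ 6–8, yaw ≈ 0, so it is home. Now over to the handle.

```bash
python3 -m inch '0 0 45 0; 15 0 90 0; 45 0 130 0; 75 0 165 0; 105 0 195 0; 137 0 205 0; 137 0 205 0; 137 0 205 0'
python3 - <<'E'
from h import *
J=np.load('J.npy')
snap('side','k_side');snap('top','k_top')
for c in cams:
    print(c,np.round(proj(c,jig2w(J,handle(0)))[0],1),[(round(float(l['p']),2),np.round(l['centre'][::-1],1)) for l in r.tip_of(c,'handle_tip')])
a=cv2.imread('pics/k_side.png')[130:280,190:390];cv2.imwrite('pics/k_c.png',cv2.resize(a,(800,600),interpolation=cv2.INTER_CUBIC))
E
python3 go.py 0 205 180
```

```text
clock: 18.55
tool_pos: [0.5983, 0.1671, 0.3185]
eef_rot: [0.706, 0.039, -0.041, -0.706]
contact_force: [-0.1, -0.6, -0.2]
opening: 0.006
side [255.  224.6] [(0.65, array([257. , 225.7]))]
top [274.2 177.4] []
clock 18.75 now jig [ -1.1 204.5 320.5] ang 0.1 F [-0.2 -0.2 -0.8] op 0.0
shift tool mm [  1.2 140.5   0.7] spin 0.1
tool axes in jig (cols)
 [[ 1.    -0.001 -0.002]
 [ 0.002 -0.001  1.   ]
 [-0.001 -1.    -0.001]]
```

View pics/k_c.png

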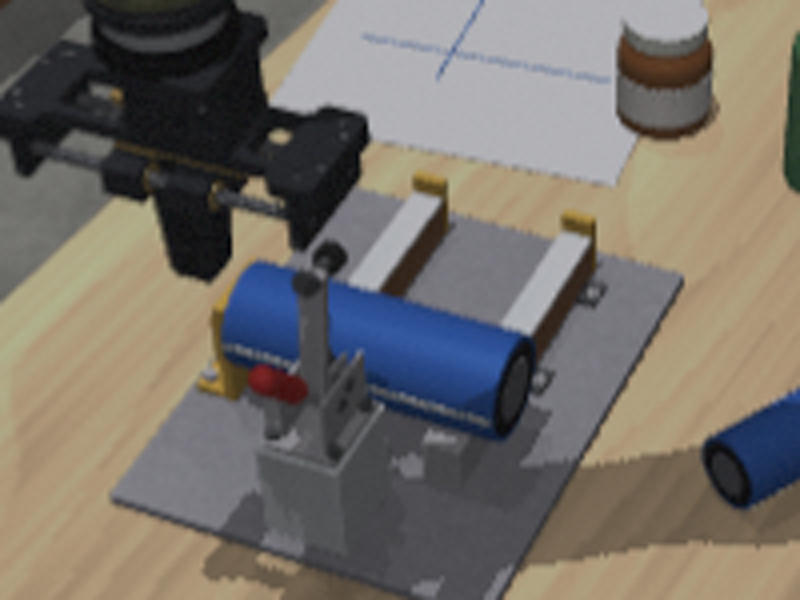

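```bash
python3 -m inch '1 40 0 0; 1 80 0 0; 1 115 0 0; 1 140 0 0; 1 140 0 0; 1 140 0 0'; python3 -m inch '0 0 5 0; 0 0 10 0; 0 0 14 0; 0 0 18 0; 0 0 22 0; 0 0 26 0; 0 0 30 0; 0 0 34 0'
python3 - <<'E'
from h import *
snap('side','l_side')
a=cv2.imread('pics/l_side.png')[130:280,190:390];cv2.imwrite('pics/l_c.png',cv2.resize(a,(800,600),interpolation=cv2.INTER_CUBIC))
E
python3 go.py 0 205 180
```

```text
clock: 19.35
tool_pos: [0.6, 0.1671, 0.1815]
eef_rot: [-0.706, -0.04, 0.039, 0.706]
contact_force: [0.1, 0.4, 0.1]
opening: 0.002
clock: 20.15
tool_pos: [0.596, 0.2015, 0.1806]
eef_rot: [0.706, 0.04, -0.04, -0.706]
contact_force: [-0.7, 0.0, 0.0]
opening: 0.005
clock 20.2 now jig [  0.6 240.9 180.7] ang 0.2 F [-0.7  0.7  0. ] op 0.0
shift tool mm [ -0.8   0.7 -35.9] spin 0.2
tool axes in jig (cols)
 [[ 1.     0.    -0.004]
 [ 0.004  0.001  1.   ]
 [ 0.    -1.     0.001]]
```

View pics/l_c.png

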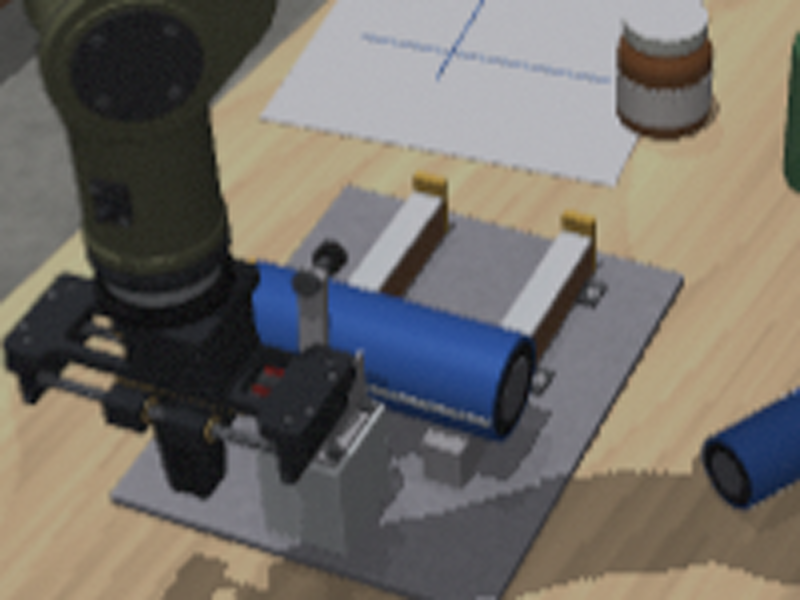

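I stepped the wrong way (+y, into free space), which did no harm. Now pushing towards −y.

```bash
python3 -m inch '0 0 -15 0; 0 0 -30 0; 0 0 -42 0; 0 0 -50 0; 0 0 -55 0; 0 0 -60 0; 0 0 -65 0; 0 0 -70 0; 0 0 -75 0; 0 0 -80 0'; python3 go.py 0 90 180 | head -2; python3 -m inch '0 0 -5 0; 0 0 -10 0; 0 0 -15 0; 0 0 -20 0; 0 0 -25 0; 0 0 -30 0'
python3 - <<'E'
from h import *
snap('side','m_side')
a=cv2.imread('pics/m_side.png')[130:280,190:390];cv2.imwrite('pics/m_c.png',cv2.resize(a,(800,600),interpolation=cv2.INTER_CUBIC))
E
python3 go.py 0 90 180
```

```text
clock: 21.2
tool_pos: [0.6052, 0.122, 0.181]
eef_rot: [-0.706, -0.04, 0.04, 0.706]
contact_force: [0.3, -0.1, 0.5]
opening: 0.008
clock 21.2 now jig [  1.1 159.8 181. ] ang 0.3 F [ 0.3 -0.1  0.5] op 0.01
shift tool mm [ -1.4   1.  -69.8] spin 0.3
clock: 21.8
tool_pos: [0.6084, 0.0913, 0.1807]
eef_rot: [0.706, 0.04, -0.04, -0.706]
contact_force: [-0.5, -0.4, -0.2]
opening: 0.004
clock 21.85 now jig [  1.1 127.7 180.6] ang 0.1 F [-0.6 -0.2  0.1] op 0.0
shift tool mm [ -1.1   0.6 -37.7] spin 0.1
tool axes in jig (cols)
 [[ 1.    -0.    -0.002]
 [ 0.002 -0.001  1.   ]
 [-0.    -1.    -0.001]]
```

View pics/m_c.png

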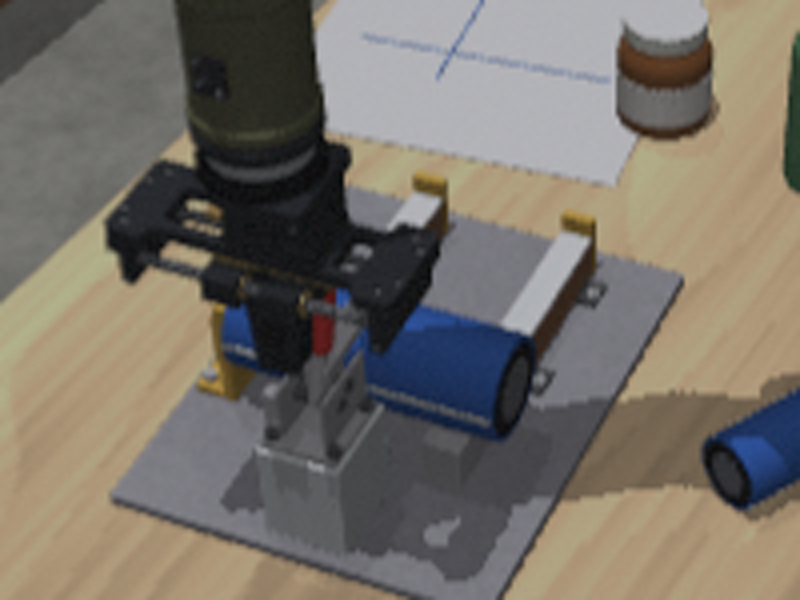

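The red handle is near upright at (323,320), ahead of the finger. I'll continue the push.

```bash
python3 -m inch '0 0 -4 0; 0 0 -8 0; 0 0 -12 0; 0 0 -16 0; 0 0 -20 0; 0 0 -24 0'; python3 -m inch '0 0 -3 0; 0 0 -6 0; 0 0 -9 0; 0 0 -12 0; 0 0 -12 0'
python3 - <<'E'
from h import *
snap('side','n_side')
a=cv2.imread('pics/n_side.png')[130:280,190:390];cv2.imwrite('pics/n_c.png',cv2.resize(a,(800,600),interpolation=cv2.INTER_CUBIC))
E
python3 go.py 0 90 180
```

```text
clock: 22.45
tool_pos: [0.6112, 0.0677, 0.1807]
eef_rot: [0.706, 0.04, -0.04, -0.706]
contact_force: [-1.0, 1.0, 0.5]
opening: 0.007
clock: 22.95
tool_pos: [0.6125, 0.0556, 0.1807]
eef_rot: [0.706, 0.04, -0.04, -0.706]
contact_force: [-0.6, -0.3, 0.5]
opening: 0.006
clock 23.0 now jig [  1.2  93.1 180.7] ang 0.2 F [ 0.1 -0.6  0.1] op 0.0
shift tool mm [-1.2  0.7 -3.1] spin 0.2
tool axes in jig (cols)
 [[ 1.     0.    -0.003]
 [ 0.003 -0.     1.   ]
 [ 0.    -1.    -0.   ]]
```

View pics/n_c.png

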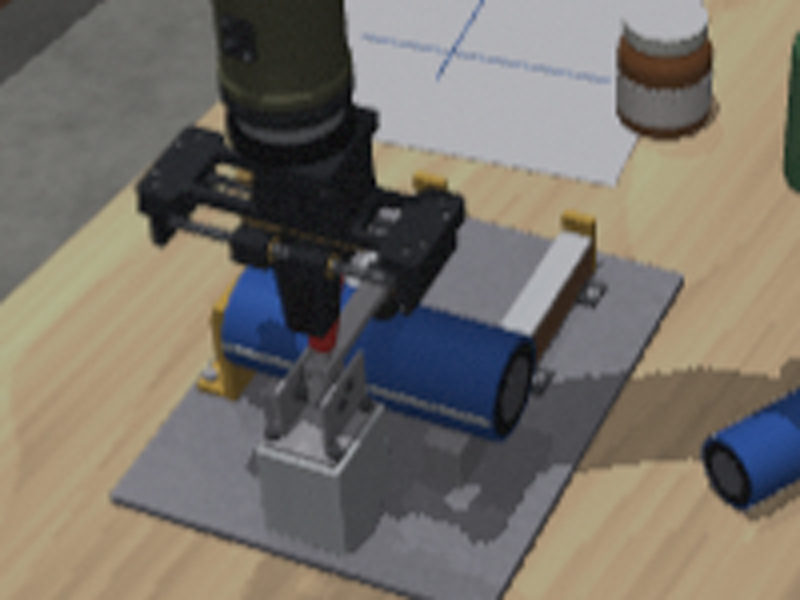

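```bash
python3 -m inch '0 0 -3 0; 0 0 -6 0; 0 0 -9 0; 0 0 -12 0; 0 0 -15 0; 0 0 -15 0'; python3 go.py 0 90 180|head -1;python3 -m inch '0 0 -3 0; 0 0 -6 0; 0 0 -8 0; 0 0 -8 0'
python3 - <<'E'
from h import *
snap('side','o_side')
a=cv2.imread('pics/o_side.png')[130:280,190:390];cv2.imwrite('pics/o_c.png',cv2.resize(a,(800,600),interpolation=cv2.INTER_CUBIC))
E
python3 go.py 0 90 180|head -1
```

```text
clock: 23.6
tool_pos: [0.6132, 0.0502, 0.1808]
eef_rot: [-0.701, -0.042, 0.042, 0.71]
contact_force: [-2.6, 15.0, -4.1]
opening: 0.005
clock 23.6 now jig [  1.2  87.6 180.8] ang 0.5 F [-2.6 15.  -4.1] op 0.01
clock: 24.0
tool_pos: [0.6132, 0.0496, 0.1808]
eef_rot: [-0.698, -0.044, 0.044, 0.714]
contact_force: [-3.2, 24.7, -6.2]
opening: 0.005
clock 24.05 now jig [  1.2  86.9 180.8] ang 0.8 F [-3.  25.4 -5.8] op 0.01
```

View pics/o_c.png

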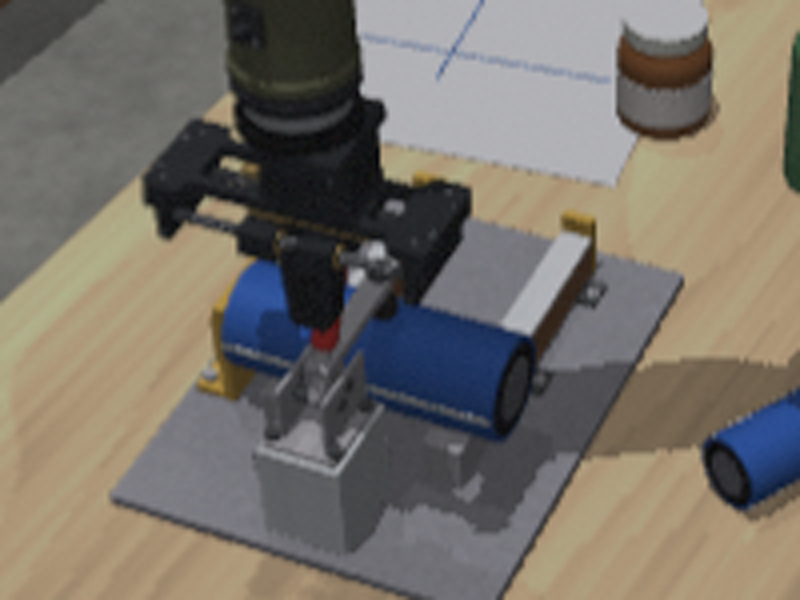

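Stalled at 25 N at y = 87 mm. Geometry for a fully shut handle predicts contact at about 88–90. I'll back off and verify.

```bash
python3 -m inch '0 0 15 0; 0 0 30 0; 0 0 60 0; 0 0 100 0; 0 -40 130 0; 0 -80 130 0; 0 -120 130 0; 0 -150 130 0; 0 -150 130 0'
python3 - <<'E'
from tube import *
snap('side','p_side');snap('top','p_top')
for c in cams:
    print(c,'shut/open/1.05 tip',[np.round(proj(c,jig2w(J,handle(q)))[0],1) for q in(1.154,1.05,0.9)],[(round(float(l['p']),2),np.round(l['centre'][::-1],1)) for l in r.tip_of(c,'handle_tip')])
im=cv2.imread('pics/p_side.png')
a=im[130:280,190:390];cv2.imwrite('pics/p_c.png',cv2.resize(a,(800,600),interpolation=cv2.INTER_CUBIC))
a=cv2.convertScaleAbs(cv2.imread('pics/p_top.png')[110:260,250:450],alpha=1.6);cv2.imwrite('pics/pt_c.png',cv2.resize(a,(800,600),interpolation=cv2.INTER_CUBIC))
fit([8,0,0],tag='p')
E
python3 go.py 0 90 180|head -1
```

```text
clock: 24.95
tool_pos: [0.6028, 0.1628, 0.3357]
eef_rot: [-0.706, -0.042, 0.036, 0.706]
contact_force: [-0.2, 0.2, 1.1]
opening: 0.006
side shut/open/1.05 tip [array([272.8, 195.6]), array([271.1, 196.7]), array([268.6, 198.8])] [(0.49, array([275.6, 195.8]))]
top shut/open/1.05 tip [array([317.4, 169.5]), array([313.5, 169.5]), array([307.6, 169.8])] []
tube [ 6.419 -2.187 -0.   ] 0.991
clock 25.25 now jig [2.000e-01 1.998e+02 3.292e+02] ang 0.2 F [-0.6  0.7  0.2] op 0.0
```

View pics/p_c.png

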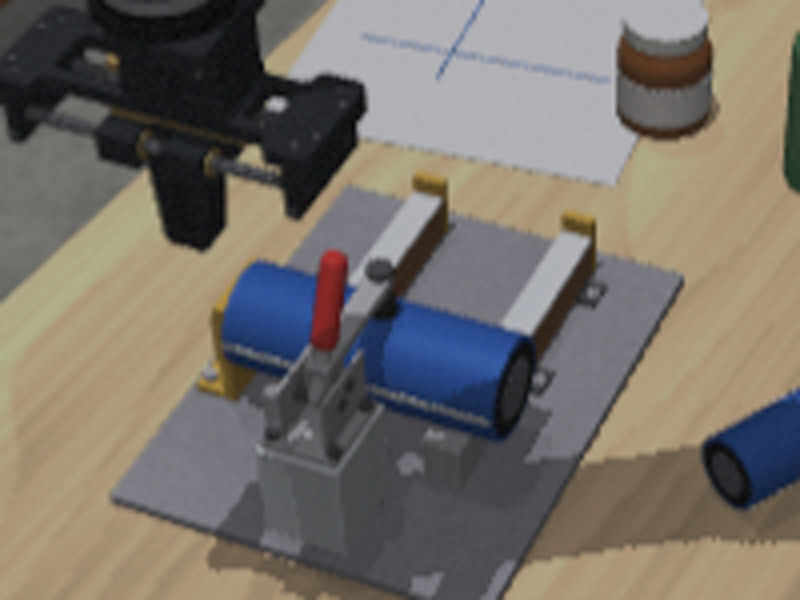

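View pics/pt_c.png

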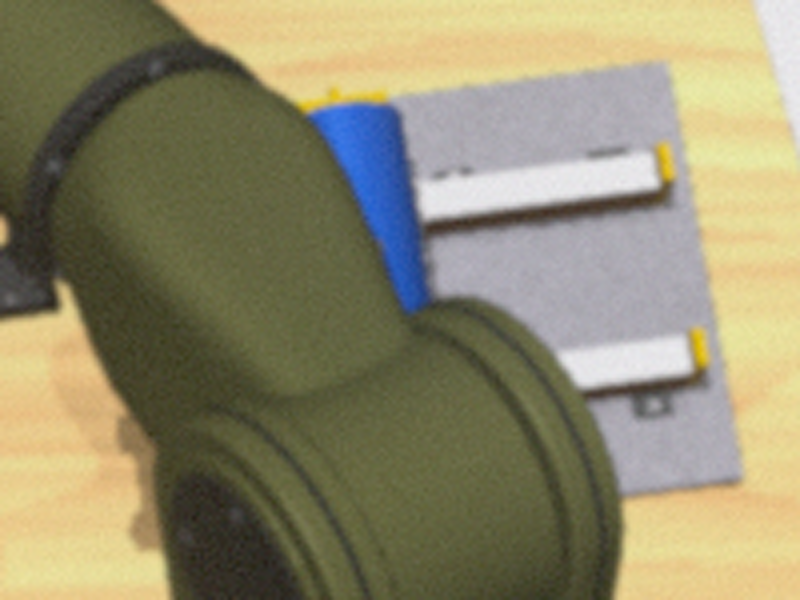

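In the side view the handle is over towards −y and the pad sits on the pipe. I'll move the arm aside for an unobstructed top check.

```bash
python3 -m inch '0 0 40 0; -20 0 80 0; -40 0 120 0; -70 0 155 0; -100 0 190 0; -100 0 190 0; -100 0 190 0'
python3 - <<'E'
from tube import *
snap('side','q_side');snap('top','q_top')
for c in cams:
    print(c,'tip',[np.round(proj(c,jig2w(J,handle(q)))[0],1) for q in(1.154,1.1,1.05)],[(round(float(l['p']),2),np.round(l['centre'][::-1],1)) for l in r.tip_of(c,'handle_tip')])
a=cv2.convertScaleAbs(cv2.imread('pics/q_top.png')[110:260,250:450],alpha=1.6);cv2.imwrite('pics/qt_c.png',cv2.resize(a,(800,600),interpolation=cv2.INTER_CUBIC))
# red grip centroid vs predicted
for c in cams:
    f=cams[c]["frame"].astype(int); m=(f[...,0]>60)&(f[...,0]>2.2*f[...,1])&(f[...,0]>2.2*f[...,2])
    p=proj(c,jig2w(J,handle(1.154)))[0]; yy,xx=np.nonzero(m); k=np.hypot(xx-p[0],yy-p[1])<30
    for q in(1.154,1.1,1.0):
        h=np.array(handle(q));b=np.array([0,96,115]); mid=b+(h-b)*74/90
        print(c,q,np.round(proj(c,jig2w(J,mid))[0],1),end=' ')
    print('red centroid',xx[k].mean().round(1),yy[k].mean().round(1),k.sum())
fit([8,0,0],tag='q')
for n in('bottle','jar','drill'):
    for c in cams:
        for l in r.tip_of(c,n)[:1]: print(n,c,np.round(onz(c,l['centre'],0),3),round(float(l['p']),2))
E
python3 go.py 0 90 180|head -1
```

```text
clock: 25.95
tool_pos: [0.4788, 0.3405, 0.33]
eef_rot: [0.706, 0.04, -0.041, -0.705]
contact_force: [1.0, 0.6, -0.2]
opening: 0.008
side tip [array([272.8, 195.6]), array([271.9, 196.1]), array([271.1, 196.7])] [(0.52, array([273.9, 197. ]))]
top tip [array([317.4, 169.5]), array([315.4, 169.5]), array([313.5, 169.5])] [(0.49, array([316.1, 167.8]))]
side 1.154 [272.  201.7] side 1.1 [271.3 202.1] side 1.0 [270.  203.1] red centroid 271.9 204.7 144
top 1.154 [314.5 171.9] top 1.1 [312.8 172. ] top 1.0 [309.7 172. ] red centroid 312.6 172.2 91
tube [ 6.644  1.026 -0.008] 1.038
bottle side [ 0.467 -0.452  0.   ] 0.63
bottle top [ 0.477 -0.438  0.   ] 0.74
jar side [ 0.626 -0.444  0.   ] 0.63
jar top [ 0.624 -0.447  0.   ] 0.96
drill side [0.598 0.475 0.   ] 0.93
drill top [ 0.646 -0.039  0.   ] 0.74
clock 26.55 now jig [-99.6 390.1 330.7] ang 0.2 F [0.7 0.6 0. ] op 0.01
```

View pics/qt_c.png

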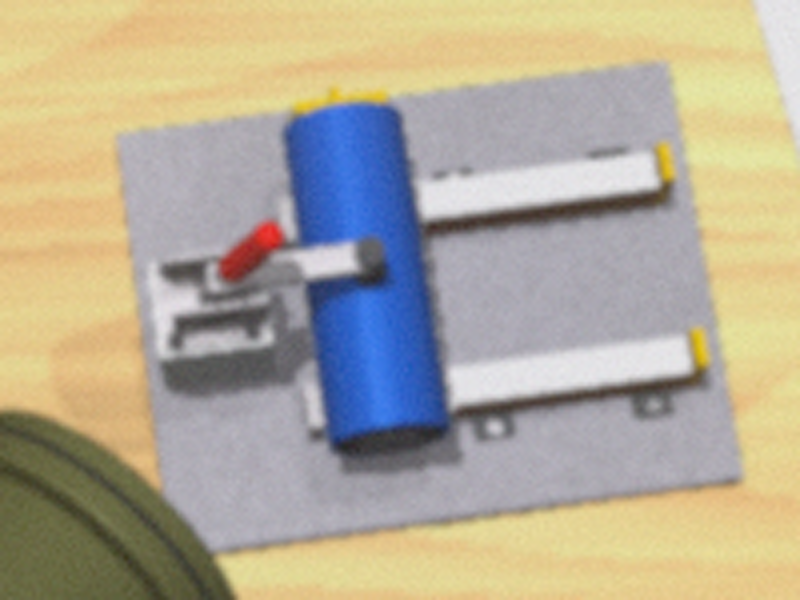

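View pics/q.png

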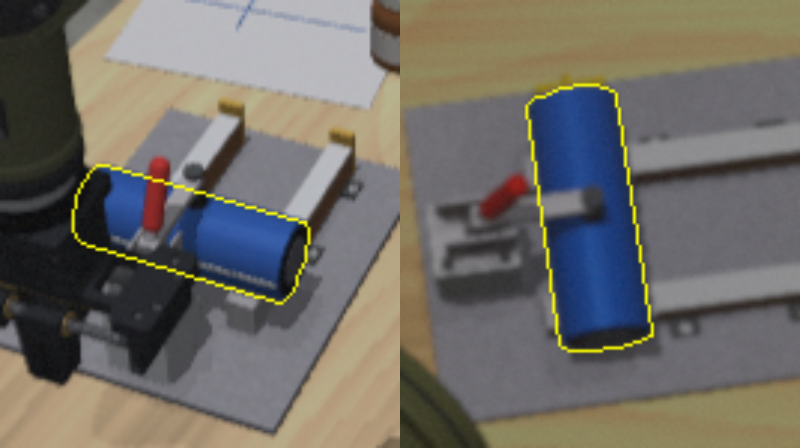

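View pics/q_side.png

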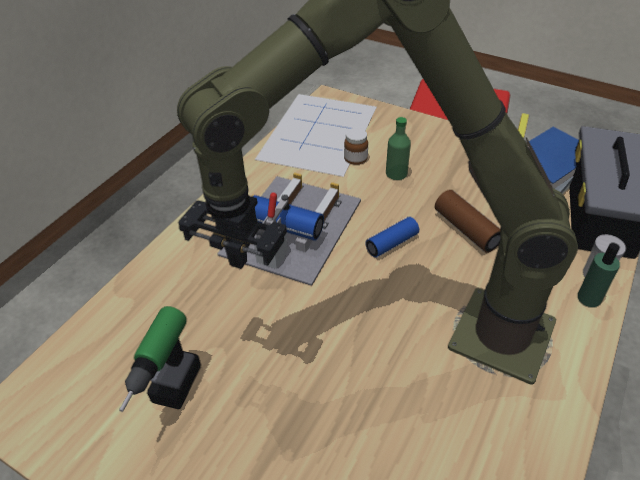

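The drill (160,355), bottle (398,150) and jar (356,147) stand at the same pixels as at the start. The clamp is shut on the pipe and the robot is clear of everything. Handing in.

```bash
python3 -c "
from plant import r
print(r.finish_job(), r.get_state()['clock'])"
```

```text
the job is handed in; nothing more can be done
the job is handed in; nothing more can be done
```

The pipe is home against the yellow end stop with the toggle clamp shut on it, and the job was handed in at about 26.6 s on the robot's clock. I rolled the large blue pipe along the rails with the open fingers until it dropped into both V-blocks. Then I slid it along the V-blocks to the stop with the fingers closed, and pushed the red handle over from behind.

**Last checks:**
- **Pipe:** it stalled firmly on the stop at about 10.6 N. The final outline fit puts its centre at x ≈ 6.6 mm (8 expected), y ≈ 1 mm and yaw ≈ 0, unchanged along x from before clamping. I did not measure its tilt; it looks seated and level in both views.
- **Handle:** it stalled hard at 25 N, where the geometry says it should be fully shut. From the pictures I read 1.10–1.13 rad against 1.154, which is within the error of about 1 px. They cannot confirm the last 0.05 rad of lock on their own, so that rests on the hard stall.
- **Bystanders:** the drill, bottle and jar stand where they did at the start. The last top-view network report for the drill was a false one, on the jig. I relied on the side view instead.

**What went wrong on the way:**
- **First slide:** the push stalled at about 24 N along the pipe, with a similar force pressing down into the V-blocks. I backed off and pushed higher, and it then slid at about 2.5 N.
- **Handle approach:** I made one move the wrong way, into free space. It touched nothing.

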